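Fit the stirring paddle to the bakery's bench mixing kettle

TASK

Fit the stirring paddle (blue grip) to the mixing kettle: lift it upright out of its parking stand, lower its shaft into the drive well in the middle of the bowl and, leaning on it only lightly, turn it until its flat foot finds the slot of the drive and drops fully home, with the lower edge of the red depth band level with the rim of the well. Don't force it (never lean on it with more than about two kilograms), let go of it standing upright in the kettle, and leave the whip and everything else on the bench as they are.

Things in the scene. Friction and masses are not known exactly. Their poses are not given: they have to be found in the camera images.
- paddle: Stirring paddle, upright, 0.35 to 0.6 kg. Origin: centre of the foot's underside; z up the shaft. Foot: flat tongue 16 mm in x, 8 mm in y, lightly chamfered, z 0 to 22; above it a round shaft 22 mm thick (18 at its lower end). Steel crossbar along x, 146 mm long, 14 wide, z 75 to 85, with a blade hanging at each end (x = +-70, 6 thick, 24 wide, down to z = 16). Blue grip on top, z 105 to 150.
- paddle_grip (a point): Centre of the blue plastic grip block, 127.5 mm above the foot; axes as the paddle's. The block is 24 mm in x, 46 mm in y and 45 mm high: take it from above, fingers closing along x.
- paddle_band (a point): Lower edge of the 6 mm high red depth band painted round the shaft, on the shaft's axis, 50 mm above the foot's underside.
- kettle: Fixed bench mixing kettle, origin on the bench under the bowl's centre. White base 270 x 260 mm, 87 high; steel bowl on it, 190 mm wide inside at its floor, 228 at the rim, rim 175 mm above the bench; motor housing 167 mm high behind the bowl (x = 130 to 226). In the bowl's centre stands the drive well, a bush 48 mm outside.
- well_mouth (a point): Centre of the drive well's rim, 150 mm above the bench; z up. Vertical round bore 24 mm diameter, 32 mm deep; at its bottom the flat face of the drive with a closed slot 18 x 10 mm, 18 mm deep, so 50 mm from rim to bottom. A foot resting on the drive's face leaves the band 18 mm above the rim; fully home it is level with it.
- stand: Fixed dark blue-grey parking stand: base plate 120 x 260 mm, 12 thick, origin under its centre; two upright tubular posts at y = +-60 mm (42 mm outside, 24 mm bore, tops 57 mm above the bench). Paddle and whip each stand in one, foot on the plate, 45 mm deep in the post; which is in which varies.
- whip: The other attachment: a whip with wire loops and a grey grip, shaft and grip sized as the paddle's, in the other post; it stays there. Origin: centre of the foot's underside.
- jug: Loose steel jug, 90 mm wide, 110 high, origin under its centre; bystander.
- seed_jar: Loose jar of seeds, 80 mm wide, 130 high, origin under its centre; bystander.
- scraper: Loose dough scraper with a red handle, lying flat, about 110 x 120 mm; bystander.
- brush: Loose pastry brush lying flat; bystander.
- drive_face (a point): Centre of the drive's face at the bottom of the bore, 32 mm under the rim. The heading of the slot is hidden, differs each time and has nothing to do with the kettle's heading or this point's axes; the foot fits every half turn, within about 7 degrees. The idle drive stays put under light rubbing and turns with the paddle at 0.15 N m once the foot is in it.
Mind the look-alikes: they are no part of the job. Leave any green or pink look-alike of the paddle alone.

How it is judged (in metres and radians):
On the way, in this order (a step that is already met when the one before it is completed fails the run):
1. the paddle has been lifted clear of its post (height (world z) of paddle above 0.075 m and angle between paddle's own z axis and vertical below 0.25 rad), for 0.1 s.
2. the paddle's shaft is down in the well's bore (horizontal distance between paddle_band and well_mouth below 0.004 m and z of paddle in the frame of well_mouth below -0.025 m and angle between paddle's own z axis and vertical below 0.08 rad), for 0.1 s.
At the end, for the whole second after the job is handed in: The paddle stands released and at rest in the kettle's well, upright within 4 degrees, fully home: the lower edge of its red band within 3 mm of the well's rim in height and within 3 mm of the bore's axis (z of paddle_band in the frame of well_mouth between -0.003 and 0.003 m and horizontal distance between paddle_band and well_mouth below 0.003 m and angle between paddle's own z axis and vertical below 0.07 rad and linear speed of paddle below 0.02 m/s and contact force between the fingers and paddle below 0.05 N); the robot touches nothing.
It fails at once if the paddle is pressed or knocked against the kettle (its drive included) with more than 30 N (contact force between paddle and kettle above 30 N).
It fails at once if the paddle is tipped more than 30 degrees (angle between paddle's own z axis and vertical above 0.52 rad).
It fails at once if the whip is moved more than 15 mm (distance of whip from where it was at the start of the episode above 0.015 m).
It fails at once if the arm or fingers hit the kettle with more than 10 N (contact force between any of the arm, the fingers and kettle above 10 N).
It fails at once if another thing on the bench is moved more than 30 mm (distance of any of jug, seed_jar, scraper, brush from where it was at the start of the episode above 0.03 m).
It also fails if it takes over 72 s, if anything falls off the work surface, if the arm or the gripper's body presses on something with over 40 N, if the wrist force passes 120 N, or if a joint passes its speed limit or range.

ROBOT

A 6-joint arm with a two-finger parallel gripper is mounted at the origin on the work surface. World frame = base frame: x ahead of the robot, y to its left, z up, the work surface at z = 0. Lengths are in mm, angles in rad, forces in N, time in s.
With the tool pointing down it reaches from about 275 to 1000 mm from the base axis. Payload 8.4 kg.
Tool frame: the origin (TCP) lies at the very end of the fingers, on their centre line; the grasp point (between the pads) lies 19 mm behind it; z points along the fingers, y is the direction in which the jaws open and shut (so a half turn about z gives the same grasp; the last joint's range is limited). The gripper opens to 85 mm and grips with 20 to 120 N. Pads are 22 mm wide; open, the fingers measure 114 mm over their backs; the gripper's body (76 mm by 85 mm) begins 54 mm behind the grasp point. The pads swing forward as they close: fully open they stand 13 mm farther back than shut.
Start: joints at [-1.145, 0.353, 1.633, -0, 1.155, -0.002], TCP at [259.293, -568.678, 231.281] pointing down, gripper open.
Joint ranges: [-2.63, 2.63], [-0.92, 2.1], [0.06, 2.66], [-1.3, 4.44], [0, 2.69], [-3.02, 3.02]. Speed limits (rad/s): [2.22, 2.22, 2.79, 3.14, 3.14, 3.14].

INTERFACE

Orientations are given as [roll, pitch, yaw] about the fixed x, y, z axes, in that order (R = Rz(yaw) Ry(pitch) Rx(roll)).
In Python, from rig import readout, grab_frame, calibration, r gives the robot as it stands. The module is installed in compiled form; this text tells all that it offers.
- The arm moves only by the tool play_rows, never from a script. Its argument "rows" is a list of rows, each a list of 3 entries, a list of its own where there are three numbers: the closure in counts, from 0 (fully open) to 255 (shut), then the shift along the tool's x, y, z in cm, then the turn, a rotation vector about the tool's x, y, z in rad. In form: [[gripper, [dx, dy, dz], [rx, ry, rz]], ...]. A call has 1 to 12 rows; each row is the pose to reach, as a shift and turn from the pose commanded when the call began, along the tool's axes at that moment; what a row does not reach only later rows make up. A row lasts 1/12 s, in which the tool goes at most 41.7 mm and 7.16 degrees, less where a joint would pass 70% of its speed; a pose out of reach is approached as far as the arm can. A call with a gripper value outside its range is refused whole. The fingers move at their own pace and stop on an object; "squeeze" is the grip in N (left out, the last holds). Time passes only in rows, so rows that repeat a pose let the fingers close. It gives the time, the measured TCP pose, the force and the opening at its end, in the units of the state.
- readout.sense(): the state, without advancing time (a new reading comes with each control period).
- grab_frame(name): name is "scene" or "side" or "wrist"; returns (picture, depth): 480x640x3 uint8, red, green, blue; 480x640 float32, mm along the optical axis (not along the pixel's ray), 0 where there is no reading.
- calibration(name): a dict with "vfov" (degrees; the focal length in pixels is half the picture's height over the tangent of half this angle, whatever the lens; pixels are square), "cx", "cy" (the principal point, pixels), "cam_to_world" (4x4, takes a point from camera to world coordinates). Camera axes: x right, y down, z forward; pixel columns grow to the right and rows downward; lengths in mm; the calibration is good to about 2 mm. A picture is of the moment at which its call begins: read the wrist's pose just before it. calibration takes no time and is no camera call; for the wrist camera it gives the pose at the moment of the call.
- r.sign_off(): hands the job in, once; it reports no verdict.
The state is a dict: "clock": time; "qpos": joint angles; "qvel": joint speeds; "joint_efforts": joint torques, N m; "eef_pos": TCP position; "tcp_rot": TCP orientation; "contact_force": force on the tool from outside, world axes, zero at the start; "wrist_torque": the same for the moment, N m; "opening": opening from 0.0 (shut) to 1.0 (fully open).
Only numpy, scipy, OpenCV 4.12 (cv2) and the standard library are available. Lean on these libraries where they do the work, as an engineer would, in place of code of your own. Each camera call takes 0.05 s, during which the arm holds its last target.

## Working session

There is one attempt and no reset: what is moved stays moved. The work goes in short steps, Python scripts to look and compute and a tool call to move; the robot and the scene stay as the last step left them, time stands still between calls to the robot, and variables do not carry over. Pictures are saved under pics/ and viewed, and the job is handed in when it is done.

Besides the shell and the picture viewer there is one more tool, called after "Emit:" as name([rows], argument=value, ...), one row to a line, values as JSON. play_rows: Moves the arm, as the interface text tells. Its arguments: {"type":"object","properties":{"rows":{"type":"array"},"squeeze":{"type":"number"}},"required":["rows"]}

```bash
mkdir -p pics; cat > h.py <<'E'
import numpy as np, cv2
from rig import readout, grab_frame, calibration, r
def K(c):
    f=240/np.tan(np.radians(c['vfov']/2)); return f,c['cx'],c['cy'],np.array(c['cam_to_world'])
def shot(n,tag):
    c=calibration(n); p,d=grab_frame(n); cv2.imwrite(f'pics/{tag}.png',p[:,:,::-1]); np.savez(f'pics/{tag}.npz',p=p,d=d,f=K(c)[0],cx=c['cx'],cy=c['cy'],T=K(c)[3]); return p,d,c
def load(tag): return np.load(f'pics/{tag}.npz')
def cloud(z):
    v,u=np.mgrid[0:480,0:640]; d=z['d']; P=np.stack([(u-z['cx'])/z['f']*d,(v-z['cy'])/z['f']*d,d,np.ones_like(d)],-1)@z['T'].T
    P=P[...,:3]; P[d==0]=np.nan; return P
def ray(z,u,v,h):
    d=z['T'][:3,:3]@np.array([(u-z['cx'])/z['f'],(v-z['cy'])/z['f'],1]); o=z['T'][:3,3]; return o+d*(h-o[2])/d[2]
E
python3 - <<'E'
from h import *
print(readout.sense())
for n in ['scene','side','wrist']:
    p,d,c=shot(n,n+'0'); print(n,c)
E
```

```text
{'clock': 0.0, 'qpos': array([-1.14541061e+00,  3.53671529e-01,  1.63413752e+00,  5.60687804e-05,
        1.15516152e+00, -2.40256103e-03]), 'qvel': array([-0.00043659, -0.00121448,  0.00041819, -0.00032668,  0.00157808,
       -0.00037785]), 'joint_efforts': array([ 2.03945478e-03, -6.05245256e+01, -3.42065656e+01,  9.13294434e-05,
        9.36351833e-03, -1.45862185e-05]), 'eef_pos': array([ 259.10917004, -568.24693406,  230.54561459]), 'tcp_rot': array([-3.14021486e+00, -5.45742326e-05,  4.27765564e-01]), 'contact_force': array([-0.44635939,  0.43016026,  0.97919505]), 'wrist_torque': array([ 0.01429996, -0.0685183 ,  0.01158305]), 'opening': 0.9983399585524676}
scene {'vfov': 53.06978520606767, 'cx': 331.68143367717323, 'cy': 238.34588013678112, 'cam_to_world': array([[ 5.82863283e-01,  4.49502843e-01, -6.76917711e-01,
         1.31575407e+03],
       [ 8.12383269e-01, -3.04488051e-01,  4.97313232e-01,
        -5.31208885e+02],
       [ 1.74303576e-02, -8.39782246e-01, -5.42643494e-01,
         7.81615956e+02],
       [ 0.00000000e+00,  0.00000000e+00,  0.00000000e+00,
         1
[... 201 characters left out ...]

       [-5.54713867e-01,  5.23028807e-01, -6.47096124e-01,
         1.18026512e+03],
       [ 6.84609330e-03, -7.74825830e-01, -6.32137695e-01,
         1.20430004e+03],
       [ 0.00000000e+00,  0.00000000e+00,  0.00000000e+00,
         1.00000000e+00]])}
wrist {'vfov': 66.89916184489279, 'cx': 329.4365344149909, 'cy': 243.52729977263843, 'cam_to_world': array([[ 4.14603199e-01, -8.67676691e-01, -2.74301561e-01,
         3.27711053e+02],
       [-9.10001376e-01, -3.95748751e-01, -1.23614005e-01,
        -5.36520968e+02],
       [-1.29750986e-03,  3.00865560e-01, -9.53665681e-01,
         3.72322016e+02],
       [ 0.00000000e+00,  0.00000000e+00,  0.00000000e+00,
         1.00000000e+00]])}
```

View pics/scene0.png

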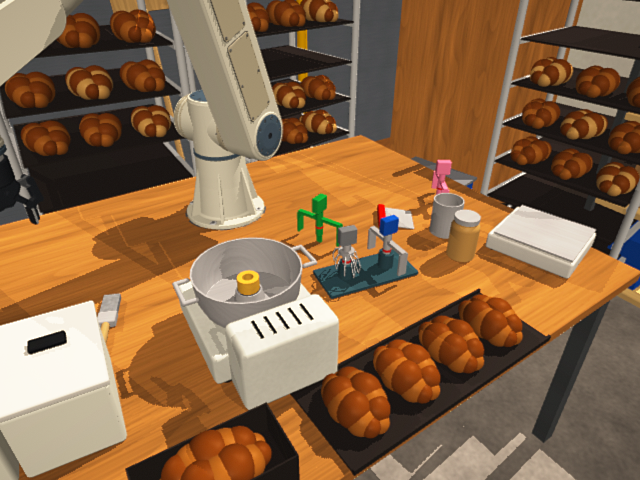

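View pics/side0.png

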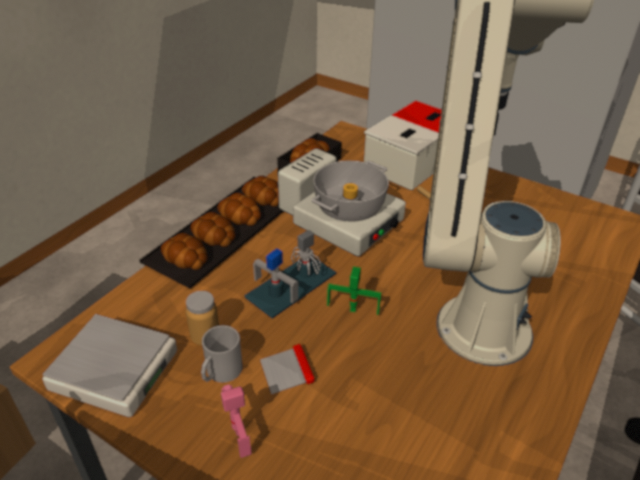

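View pics/wrist0.png

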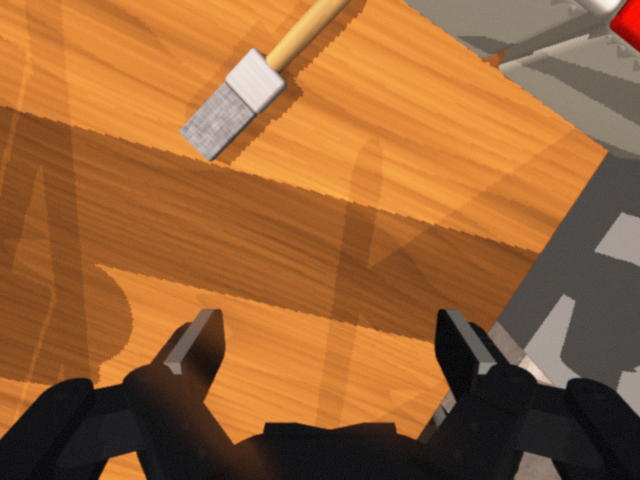

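The scene view shows the blue-grip paddle at about (389,226) in the stand and the grey whip at (347,237) beside it. There is a green look-alike at (320,215), a pink one at (442,175), and the yellow drive well at (247,283). The one meant is the blue grip, in the post next to the whip. Next I'll confirm it in a crop and measure.

```bash
python3 - <<'E'
from h import *
for t in ['scene0','side0']:
    z=load(t); P=cloud(z); hsv=cv2.cvtColor(z['p'],cv2.COLOR_RGB2HSV)
    for n,lo,hi in [('blue',(108,170,90),(128,255,255)),('yellow',(18,150,120),(32,255,255))]:
        m=cv2.inRange(hsv,lo,hi); k,l,s,c=cv2.connectedComponentsWithStats(m)
        for i in range(1,k):
            if s[i,4]>60:
                q=P[l==i]; q=q[~np.isnan(q[:,0])]
                print(t,n,s[i],c[i].round(1),np.nanpercentile(q,[2,50,98],axis=0).round(1).tolist() if len(q) else None)
im=cv2.imread('pics/scene0.png')[195:305,290:440]; cv2.imwrite('pics/c1.png',cv2.resize(im,None,fx=5,fy=5,interpolation=2))
im=cv2.imread('pics/side0.png')[225:325,235:365]; cv2.imwrite('pics/c2.png',cv2.resize(im,None,fx=5,fy=5,interpolation=2))
E
```

```text
scene0 blue [380 215  18  21 280] [388.9 224.8] [[539.4, 191.7, 121.8], [554.9, 209.9, 146.7], [559.5, 233.8, 162.6]]
scene0 blue [620 229  20  40 480] [632.3 250.2] [[628.5, 1598.2, -470.2], [665.6, 1610.8, -409.1], [714.5, 1698.1, -355.5]]
scene0 yellow [297  30  11  20 184] [301.9  39.3] [[-1459.3, 1061.7, 145.2], [-1226.1, 1087.1, 227.7], [-1201.9, 1276.0, 276.1]]
scene0 yellow [237 270  22  25 449] [247.9 282.1] [[528.7, -213.7, 120.7], [561.0, -193.8, 144.3], [572.5, -170.7, 151.3]]
side0 blue [268 250  13  19 108] [272.3 258.2] [[532.1, 206.5, 124.4], [540.4, 237.0, 157.4], [549.9, 245.7, 165.7]]
side0 yellow [344 184  13  15 160] [349.6 190.4] [[525.3, -203.2, 120.6], [543.8, -172.8, 143.5], [564.2, -160.4, 152.6]]
```

View pics/c1.png

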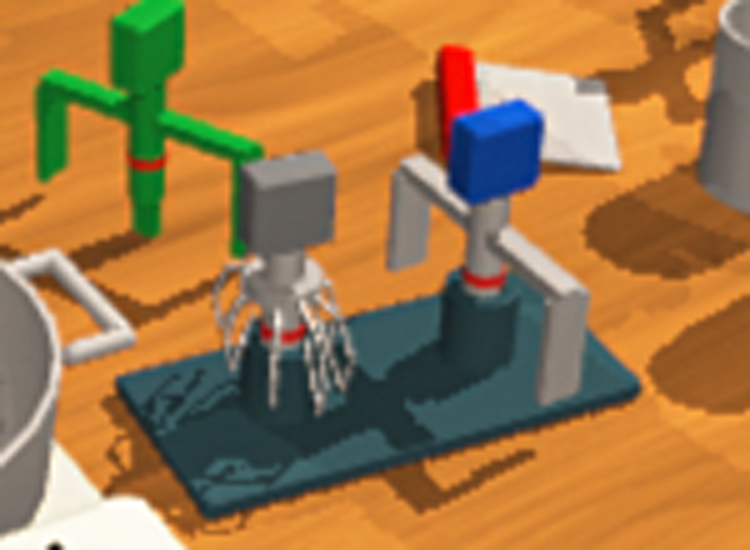

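View pics/c2.png

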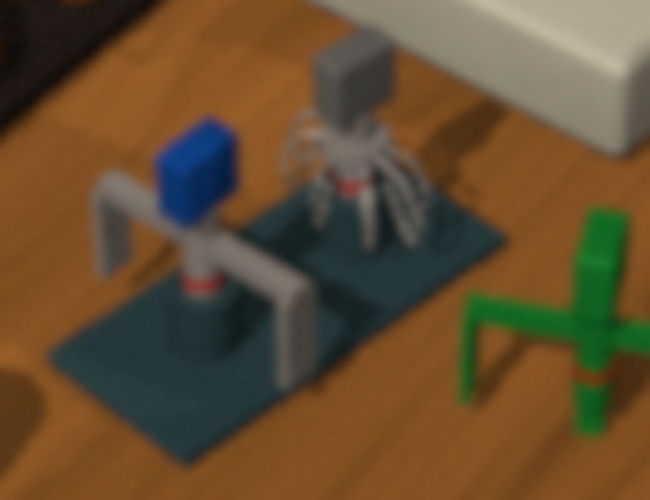

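The crop confirms it: the paddle has a blue grip, steel crossbar and red band, and it stands in the post nearest the jug. I'll get wrist views over the kettle and then over the paddle.

```bash
cat >> h.py <<'E'
from scipy.spatial.transform import Rotation as R
def go(pos,yaw,pos0=None,rot0=None):
    s=readout.sense(); p0=s['eef_pos'] if pos0 is None else np.array(pos0); R0=R.from_euler('xyz',s['tcp_rot'] if rot0 is None else rot0)
    R1=R.from_euler('xyz',[np.pi,0,yaw]); d=R0.inv().apply(np.array(pos)-p0)/10
    print('shift cm',d.round(3),'turn',(R0.inv()*R1).as_rotvec().round(4),'mindrows',np.linalg.norm(d)/4.17)
E
python3 - <<'E'
from h import *
go([560,-187,400],0.43)
# crossbar dir: cloud points steel at z 85-99 near paddle
for t in ['scene0','side0']:
    P=cloud(load(t)); m=(abs(P[...,0]-546)<100)&(abs(P[...,1]-217)<100)&(P[...,2]>82)&(P[...,2]<101)
    hsv=cv2.cvtColor(load(t)['p'],cv2.COLOR_RGB2HSV); m&=hsv[...,1]<70
    q=P[m][:,:2]; 
    if len(q)>20:
        c=q.mean(0); u,s,v=np.linalg.svd(q-c); print(t,len(q),c,v[0],np.degrees(np.arctan2(v[0][1],v[0][0])))
E
```

```text
shift cm [ 43.194 -22.234 -16.902] turn [-0.0011 -0.     -0.0022] mindrows 12.335110232189397
scene0 272 [557.76937029 210.09900079] [ 0.99728695 -0.07361206] -4.2214787463057855
side0 280 [531.84359708 213.619846  ] [-0.99994318 -0.01065968] -179.3892335677966
```

Emit:
play_rows([
  [0,[0,0,-4],[0,0,0]],
  [0,[0,0,-8],[0,0,0]],
  [0,[0,0,-12],[0,0,0]],
  [0,[3,-1.5,-15.5],[0,0,-0.1]],
  [0,[7,-3.5,-16.9],[0,0,-0.2]],
  [0,[10.5,-5.3,-16.9],[0,0,-0.3]],
  [0,[14,-7,-16.9],[0,0,-0.4]],
  [0,[17.5,-8.8,-16.9],[0,0,-0.5]],
  [0,[21,-10.5,-16.9],[0,0,-0.6]],
  [0,[24.5,-12.4,-16.9],[0,0,-0.7]],
  [0,[28,-14.2,-16.9],[0,0,-0.8]],
  [0,[31.5,-16,-16.9],[0,0,-0.9]],
])

```text
clock: 1.15
eef_pos: [480.3, -290.6, 400.2]
tcp_rot: [-3.142, 0.0, 1.333]
contact_force: [-0.5, -0.9, -0.8]
opening: 0.999
```

```bash
python3 - <<'E'
from h import *
print(readout.sense()); go([560,-197,400],1.57)
E
```

```text
{'clock': 1.15, 'qpos': array([-5.46722470e-01,  1.35634041e-01,  1.54834891e+00, -2.69060890e-05,
        1.45766066e+00, -3.08681892e-01]), 'qvel': array([ 0.83843458,  0.08017228, -0.09076048, -0.00092811,  0.008972  ,
       -0.35691136]), 'joint_efforts': array([ -6.28752127, -51.54358506, -37.46213436,   0.0627776 ,
         0.26146458,   0.60756532]), 'eef_pos': array([ 480.28171573, -290.55647061,  400.22801669]), 'tcp_rot': array([-3.14153598e+00,  9.98946628e-06,  1.33275879e+00]), 'contact_force': array([-0.4568703 , -0.86454121, -0.77310318]), 'wrist_torque': array([0.01994674, 0.06472231, 0.00957348]), 'opening': 0.9994583122886811}
shift cm [10.972  5.541  0.022] turn [-1.000e-04  0.000e+00 -2.372e-01] mindrows 2.9475797556534222
```

Emit:
play_rows([
  [0,[3.5,1.8,0],[0,0,-0.1]],
  [0,[7,3.6,0],[0,0,-0.2]],
  [0,[10.9,5.5,0],[0,0,-0.237]],
  [0,[10.9,5.5,0],[0,0,-0.237]],
  [0,[10.9,5.5,0],[0,0,-0.237]],
])

```text
clock: 1.57
eef_pos: [560.1, -197.9, 399.6]
tcp_rot: [-3.141, -0.0, 1.568]
contact_force: [0.3, -1.5, -0.0]
opening: 1.002
```

```bash
python3 - <<'E'
from h import *
p,d,c=shot('wrist','w1'); s=readout.sense(); print(s['eef_pos'],s['tcp_rot'],np.array(c['cam_to_world'])[:3,3])
go([557,225,360],1.57)
E
```

```text
[ 559.2291273  -199.21098016  399.76866985] [-3.14044412e+00  7.83682753e-05  1.56633834e+00] [ 559.10363823 -121.09628492  541.34049155]
shift cm [42.42  -0.407  3.974] turn [-0.0011  0.0001 -0.0037] mindrows 10.217669973610207
```

View pics/w1.png

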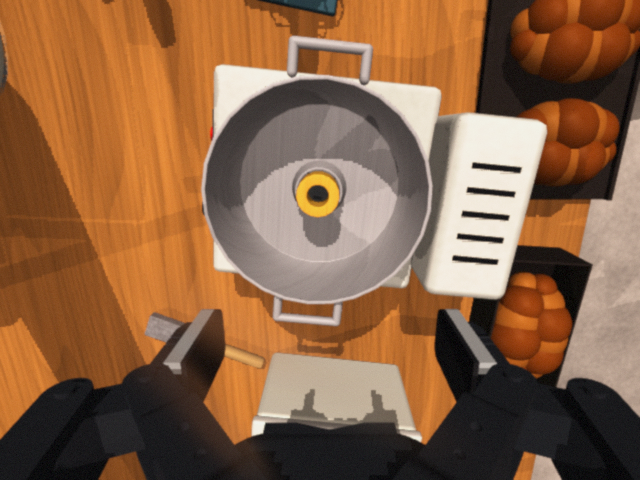

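The wrist view shows the well ring at about (318,193), near the image centre. I'll measure it and then move over the paddle.

```bash
cat >> h.py <<'E'
def well(tag):
    z=load(tag); hsv=cv2.cvtColor(z['p'],cv2.COLOR_RGB2HSV); m=cv2.inRange(hsv,(18,140,90),(34,255,255))
    k,l,s,c=cv2.connectedComponentsWithStats(m); i=1+np.argmax(s[1:,4])
    m=(l==i).astype(np.uint8); cs,h=cv2.findContours(m,cv2.RETR_CCOMP,cv2.CHAIN_APPROX_NONE)
    for k,q in enumerate(cs):
        if len(q)<20: continue
        W=np.array([ray(z,u,v,150.)[:2] for u,v in q[:,0]]); e=cv2.fitEllipse((W*10).astype(np.float32)); e=np.array([*e[0],*e[1]])/10
        print(tag,'hole' if h[0][k][3]>=0 else 'outer',e.round(2), 'px',cv2.fitEllipse(q)[0])
    P=cloud(z)[l==i]; print('depth z',np.nanpercentile(P[:,2],[50,90]),np.nanmean(P,0).round(1))
E
python3 -c "
from h import *
well('w1')"
```

```text
w1 outer [ 545.23 -188.74   45.33   47.12] px (317.3540344238281, 194.32801818847656)
w1 hole [ 545.18 -188.06   21.8    25.21] px (317.29217529296875, 194.0110626220703)
depth z [148.96644731 150.06499793] [ 545.2 -188.8  148.4]
```

Emit:
play_rows([
  [0,[4,0,0.4],[0,0,0]],
  [0,[8,0,0.8],[0,0,0]],
  [0,[12,0,1.2],[0,0,0]],
  [0,[16,0,1.6],[0,0,0]],
  [0,[20,0,2],[0,0,0]],
  [0,[24,0,2.4],[0,0,0]],
  [0,[28,0,2.8],[0,0,0]],
  [0,[32,0,3.2],[0,0,0]],
  [0,[36,0,3.6],[0,0,0]],
  [0,[40,0,4],[0,0,0]],
  [0,[42,0,4],[0,0,0]],
  [0,[42,0,4],[0,0,0]],
])

```text
clock: 2.62
eef_pos: [561.4, 222.3, 359.7]
tcp_rot: [-3.141, -0.001, 1.566]
contact_force: [-0.7, -0.8, -0.0]
opening: 0.998
```

```bash
python3 - <<'E'
from h import *
p,d,c=shot('wrist','w2'); s=readout.sense(); print(s['eef_pos'],s['tcp_rot'],np.array(c['cam_to_world'])[:3,3])
z=load('w2');hsv=cv2.cvtColor(z['p'],cv2.COLOR_RGB2HSV);m=cv2.inRange(hsv,(105,150,60),(130,255,255))
k,l,st,ce=cv2.connectedComponentsWithStats(m)
P=cloud(z)
for i in range(1,k):
    if st[i,4]>200:
        q=P[l==i]; print(st[i],ce[i],np.nanpercentile(q,[2,50,98],axis=0).round(1).tolist())
E
```

```text
[561.52128744 220.27074801 359.93047659] [-3.14102405e+00  5.44588139e-04  1.56563425e+00] [560.49876531 299.04744107 501.46386041]
[ 298  189   28   54 1274] [311.54081633 215.35321821] [[529.1, 183.8, 11.9], [542.4, 219.8, 160.6], [553.6, 239.9, 162.4]]
```

View pics/w2.png

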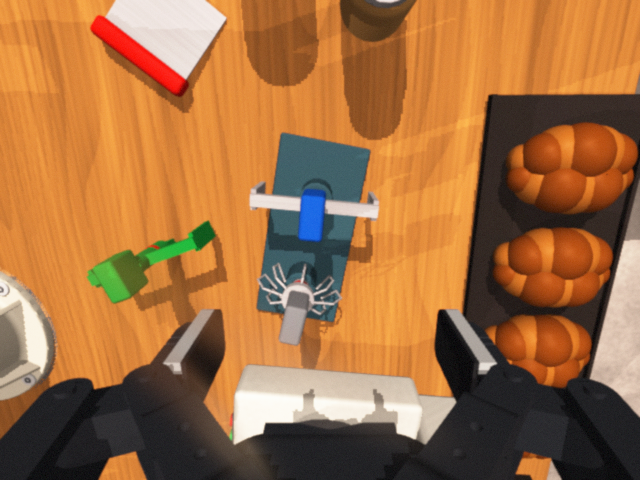

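The blue grip is at about (312,215) and the crossbar runs from (252,199) to (378,208). Next I'll get the heading and the centre.

```bash
python3 - <<'E'
from h import *
z=load('w2');p=z['p'];hsv=cv2.cvtColor(p,cv2.COLOR_RGB2HSV);m=cv2.inRange(hsv,(105,150,60),(130,255,255))
P=cloud(z); t=(m>0)&(P[...,2]>157); q=P[t]; print('top n',t.sum(),q.mean(0).round(1))
W=[ray(z,u,v,162.)[:2] for v,u in np.argwhere(t)]; e=cv2.minAreaRect((np.array(W)*10).astype(np.float32)); print('rect',np.array(e[0])/10,np.array(e[1])/10,e[2])
# crossbar from depth
b=(P[...,2]>90)&(P[...,2]<103)&(abs(P[...,0]-545)<90)&(abs(P[...,1]-225)<40)&(hsv[...,1]<80)
q=np.array([ray(z,u,v,97.)[:2] for v,u in np.argwhere(b)]); c=q.mean(0); v=np.linalg.svd(q-c)[2][0]; a=(q-c)@v
print('bar n',len(q),c,v,'ext',a.min(),a.max(),'mid',c+v*(a.min()+a.max())/2,np.degrees(np.arctan2(v[1],v[0])),np.ptp((q-c)@np.array([-v[1],v[0]])))
cv2.imwrite('pics/c3.png',cv2.resize(p[120:360,230:400,::-1],None,fx=3,fy=2.5))
E
```

```text
top n 1079 [542.1 217.6 160.6]
rect [542.22490234 217.82333984] [45.35543213 23.51554565] 84.13048553466797
bar n 1429 [541.81990564 217.51491461] [ 0.9949374  -0.10049658] ext -72.06498059998022 72.84861452525702 mid [542.20973899 217.47553835] -5.767766458257716 23.77536733430206
```

View pics/c3.png

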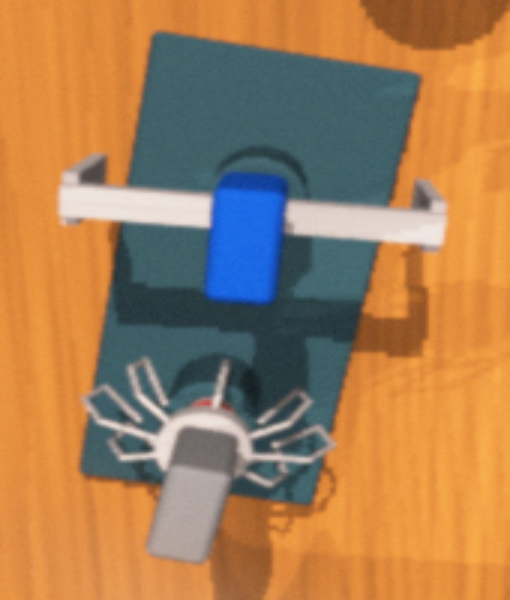

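```bash
python3 - <<'E'
from h import *
go([542.2,217.7,200],1.470)
E
```

```text
shift cm [-0.258 -1.922 15.994] turn [-0.0005  0.0006  0.0956] mindrows 3.8636419017505377
```

Emit:
play_rows([
  [0,[-0.2,-1.9,0],[0,0,0.096]],
  [0,[-0.26,-1.92,4],[0,0,0.096]],
  [0,[-0.26,-1.92,8],[0,0,0.096]],
  [0,[-0.26,-1.92,12],[0,0,0.096]],
  [0,[-0.26,-1.92,16],[0,0,0.096]],
  [0,[-0.26,-1.92,16],[0,0,0.096]],
  [0,[-0.26,-1.92,16],[0,0,0.096]],
])

```text
clock: 3.25
eef_pos: [541.7, 215.3, 199.5]
tcp_rot: [-3.138, 0.002, 1.467]
contact_force: [0.4, -0.4, 0.7]
opening: 1.003
```

```bash
python3 - <<'E'
from h import *
p,d,c=shot('wrist','w3'); s=readout.sense(); print(s['eef_pos'],s['tcp_rot'])
z=load('w3');hsv=cv2.cvtColor(z['p'],cv2.COLOR_RGB2HSV);m=cv2.inRange(hsv,(105,150,60),(130,255,255))
P=cloud(z); t=(m>0)&(P[...,2]>157)
W=[ray(z,u,v,162.)[:2] for v,u in np.argwhere(t)]; e=cv2.minAreaRect((np.array(W)*10).astype(np.float32)); print('rect',np.array(e[0])/10,np.array(e[1])/10,e[2],np.nanmedian(P[t],0))
go([542.2,217.7,122],1.470)
E
```

```text
[543.30604625 216.29594259 201.76566088] [3.14109691e+00 8.54590353e-05 1.46691819e+00]
rect [542.15483398 218.48833008] [45.178125   23.30362091] 84.15452575683594 [542.14454781 218.96179667 160.78852371]
shift cm [ 0.129 -0.129  7.976] turn [ 0.0005  0.0001 -0.0031] mindrows 1.9133257554609187
```

View pics/w3.png

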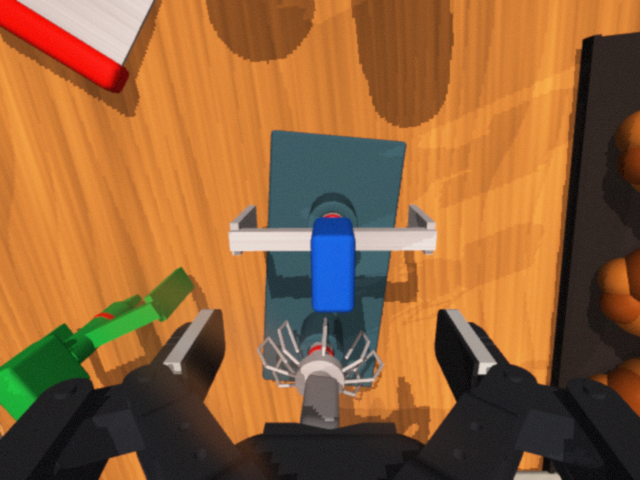

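The paddle is aligned between the fingers, with the blue grip top at (333,265). Now I'll descend and grip.

Emit:
play_rows([
  [0,[0.15,-0.05,2],[0,0,0]],
  [0,[0.15,-0.05,4],[0,0,0]],
  [0,[0.15,-0.05,6],[0,0,0]],
  [0,[0.15,-0.05,7.8],[0,0,0]],
  [0,[0.15,-0.05,7.8],[0,0,0]],
  [0,[0.15,-0.05,7.8],[0,0,0]],
])

```text
clock: 3.8
eef_pos: [543.5, 219.2, 124.5]
tcp_rot: [3.14, -0.001, 1.468]
contact_force: [-1.4, -0.3, 0.3]
opening: 0.997
```

Emit:
play_rows([
  [255,[0,0,0],[0,0,0]],
  [255,[0,0,0],[0,0,0]],
  [255,[0,0,0],[0,0,0]],
  [255,[0,0,0],[0,0,0]],
  [255,[0,0,0],[0,0,0]],
  [255,[0,0,0],[0,0,0]],
  [255,[0,0,0],[0,0,0]],
  [255,[0,0,0],[0,0,0]],
  [255,[0,0,0],[0,0,0]],
  [255,[0,0,0],[0,0,0]],
], squeeze=50)

```text
clock: 4.63
eef_pos: [542.8, 219.4, 123.0]
tcp_rot: [3.14, -0.0, 1.469]
contact_force: [-0.2, -0.5, 6.9]
opening: 0.279
```

```bash
python3 - <<'E'
from h import *
for _ in range(3):
  p,d,c=shot('wrist','w4'); s=readout.sense(); print({k:s[k] for k in ('eef_pos','tcp_rot','contact_force','wrist_torque','opening')})
E
```

```text
{'eef_pos': array([542.75398727, 219.38691199, 122.97789092]), 'tcp_rot': array([ 3.14030168e+00, -4.90322524e-04,  1.46890789e+00]), 'contact_force': array([0.14030327, 0.11936905, 6.59719121]), 'wrist_torque': array([-0.1712336 , -0.08665168,  0.00302056]), 'opening': 0.27209375779247735}
{'eef_pos': array([542.77090954, 219.3792962 , 122.97927724]), 'tcp_rot': array([ 3.14026942e+00, -5.25635138e-04,  1.46887521e+00]), 'contact_force': array([ 0.54843896, -0.18453473,  5.99272198]), 'wrist_torque': array([-0.15326167, -0.09186489, -0.00841607]), 'opening': 0.27533241301084227}
{'eef_pos': array([542.76671867, 219.41034233, 122.99689052]), 'tcp_rot': array([ 3.14024500e+00, -5.13549305e-04,  1.46897255e+00]), 'contact_force': array([ 0.76482908, -0.9783137 ,  6.25597139]), 'wrist_torque': array([-0.17995775, -0.05323295, -0.0320272 ]), 'opening': 0.2720352614888452}
```

Gripped at an opening of about 23.4 mm. Lifting straight up.

Emit:
play_rows([
  [255,[0,0,-0.5],[0,0,0]],
  [255,[0,0,-1.5],[0,0,0]],
  [255,[0,0,-3],[0,0,0]],
  [255,[0,0,-4.5],[0,0,0]],
  [255,[0,0,-6],[0,0,0]],
  [255,[0,0,-8],[0,0,0]],
  [255,[0,0,-10],[0,0,0]],
  [255,[0,0,-13],[0,0,0]],
  [255,[0,0,-16],[0,0,0]],
  [255,[0,0,-19],[0,0,0]],
  [255,[0,0,-21],[0,0,0]],
  [255,[0,0,-21],[0,0,0]],
])

```text
clock: 5.78
eef_pos: [543.2, 219.8, 337.3]
tcp_rot: [3.136, -0.003, 1.469]
contact_force: [0.9, 0.4, -4.3]
opening: 0.275
```

```bash
python3 - <<'E'
from h import *
p,d,c=shot('scene','s5');p,d,c=shot('side','d5'); p,d,c=shot('wrist','w5'); s=readout.sense(); print({k:s[k] for k in ('clock','eef_pos','tcp_rot','contact_force','wrist_torque','opening')})
a=cv2.imread('pics/scene0.png'); 
i=np.hstack([cv2.imread('pics/s5.png')[80:320,240:500],cv2.imread('pics/d5.png')[100:340,200:460]]); cv2.imwrite('pics/c5.png',cv2.resize(i,None,fx=1.5,fy=1.5))
go([545.2,-188.5,333],1.470)
E
```

```text
{'clock': 5.9333, 'eef_pos': array([540.97525451, 218.81918739, 330.70150342]), 'tcp_rot': array([-3.13913856e+00,  1.16689903e-03,  1.46882857e+00]), 'contact_force': array([-0.30402448, -0.60565421, -5.82403488]), 'wrist_torque': array([0.02111916, 0.02664357, 0.02881741]), 'opening': 0.2712007817368559}
shift cm [-40.478   4.566  -0.194] turn [-0.0025  0.0012 -0.0012] mindrows 9.768527129190662
```

View pics/c5.png

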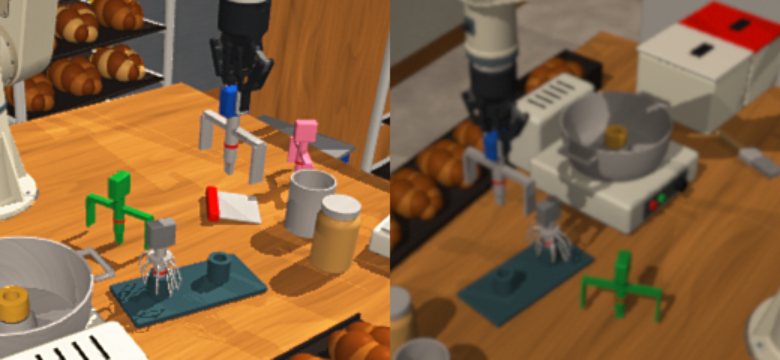

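View pics/w5.png

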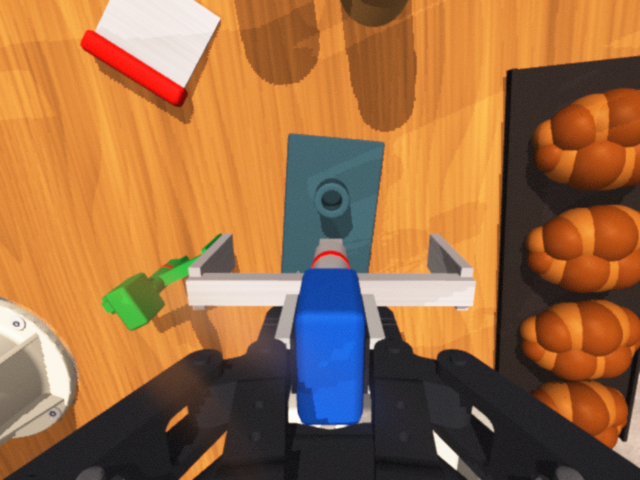

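The paddle came out clean and hangs upright, and the whip hasn't moved. Carrying it over to the kettle.

Emit:
play_rows([
  [255,[-1.5,0.2,0],[0,0,0]],
  [255,[-4.5,0.5,0],[0,0,0]],
  [255,[-8.5,0.95,0],[0,0,0]],
  [255,[-12.5,1.4,0],[0,0,0]],
  [255,[-16.5,1.85,0],[0,0,0]],
  [255,[-20.5,2.3,0],[0,0,0]],
  [255,[-24.5,2.75,0],[0,0,0]],
  [255,[-28.5,3.2,0],[0,0,0]],
  [255,[-32.5,3.65,0],[0,0,0]],
  [255,[-36,4.05,0],[0,0,0]],
  [255,[-38.5,4.35,0],[0,0,0]],
  [255,[-40,4.5,0],[0,0,0]],
])

```text
clock: 6.93
eef_pos: [544.4, -186.7, 329.9]
tcp_rot: [-3.138, 0.0, 1.467]
contact_force: [0.6, -0.3, -5.2]
opening: 0.274
```

Emit:
play_rows([
  [255,[-0.45,0.05,0],[0,0,0]],
  [255,[-0.45,0.05,0],[0,0,0]],
  [255,[-0.45,0.05,0],[0,0,0]],
  [255,[-0.45,0.05,0],[0,0,0]],
  [255,[-0.45,0.05,0],[0,0,0]],
  [255,[-0.45,0.05,0],[0,0,0]],
])

```text
clock: 7.43
eef_pos: [546.2, -186.9, 332.2]
tcp_rot: [-3.141, -0.0, 1.47]
contact_force: [0.1, -0.4, -4.4]
opening: 0.274
```

```bash
python3 - <<'E'
from h import *
for n,t in (('scene','s6'),('side','d6'),('wrist','w6')):
    shot(n,t); s=readout.sense(); print({k:s[k].round(3) for k in ('eef_pos','tcp_rot','contact_force')})
i=np.hstack([cv2.imread('pics/s6.png')[100:340,160:360],cv2.imread('pics/d6.png')[60:300,270:470]]); cv2.imwrite('pics/c6.png',cv2.resize(i,None,fx=2,fy=2))
E
```

```text
{'eef_pos': array([ 546.265, -187.007,  332.328]), 'tcp_rot': array([ 3.142, -0.   ,  1.47 ]), 'contact_force': array([ 0.969, -0.722, -4.911])}
{'eef_pos': array([ 546.273, -187.143,  332.361]), 'tcp_rot': array([ 3.141, -0.   ,  1.47 ]), 'contact_force': array([ 0.103,  0.884, -5.208])}
{'eef_pos': array([ 546.284, -187.264,  332.412]), 'tcp_rot': array([3.141, 0.   , 1.47 ]), 'contact_force': array([ 1.444,  0.603, -5.132])}
```

View pics/c6.png

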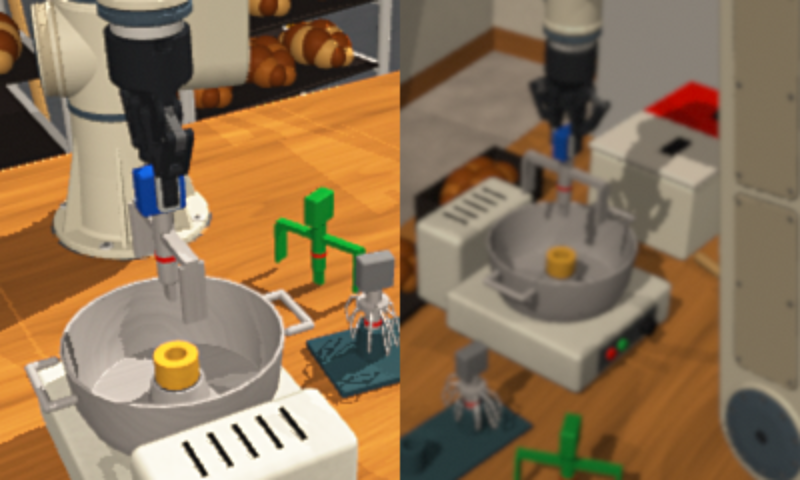

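View pics/w6.png

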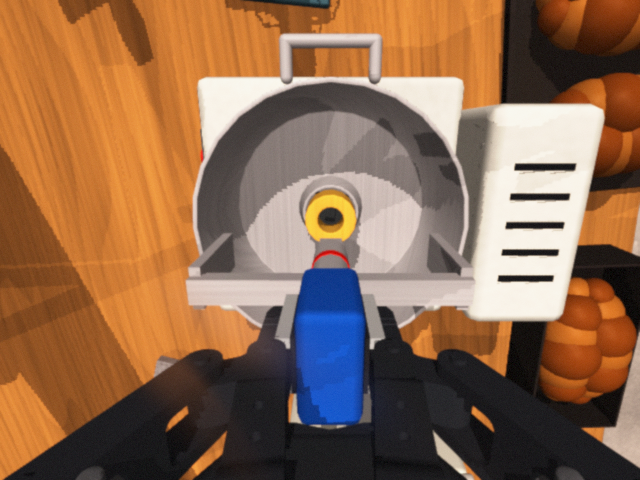

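Both the paddle and the well are visible, and laterally in the wrist view the band (330,257) and the well (330,215) are already in line. I'll measure the offset band-to-well in each camera.

```bash
cat >> h.py <<'E'
def off(tags,zb,show=False):
    A=[];B=[]
    for t in tags:
        z=load(t); p=z['p']; hsv=cv2.cvtColor(p,cv2.COLOR_RGB2HSV); P=cloud(z)
        near=(abs(P[...,0]-545)<45)&(abs(P[...,1]+188)<45)
        red=((hsv[...,0]<6)|(hsv[...,0]>172))&(hsv[...,1]>140)&(hsv[...,2]>60)&near&(abs(P[...,2]-zb)<25)
        yel=(hsv[...,0]>17)&(hsv[...,0]<34)&(hsv[...,1]>140)&near&(P[...,2]>146)
        vr,ur=np.nonzero(red); vy,uy=np.nonzero(yel)
        if len(ur)<5 or len(uy)<20: print(t,'few',len(ur),len(uy)); continue
        # band lateral centre: mean of row-wise extremes
        rows=[(ur[vr==v].min()+ur[vr==v].max())/2 for v in np.unique(vr) if np.ptp(ur[vr==v])>=4]
        ub,vb=np.mean(rows),vr.mean()
        W=np.array([ray(z,u,v,150.)[:2] for u,v in zip(uy,vy)])
        h=cv2.convexHull((W*10).astype(np.float32)); wc=np.array(cv2.minEnclosingCircle(h)[0])/10; wr=cv2.minEnclosingCircle(h)[1]/10
        b=ray(z,ub,vb,zb)[:2]; o=z['T'][:2,3]; dr=(b-o)/np.linalg.norm(b-o); n=np.array([-dr[1],dr[0]])
        # lateral offset band - well
        print(t,'band px',ub.round(2),vb.round(1),'n',len(ur),'well',wc.round(2),'r',round(wr,1),'ncirc',len(uy),'band ray',b.round(1),'n',n.round(3),'lat',round(float(n@(b-wc)),2))
        A.append(n);B.append(n@(b-wc))
    A=np.array(A);B=np.array(B); x=np.linalg.lstsq(A,B,rcond=None)[0]; print('band-well xy',x.round(2),'res',(A@x-B).round(2))
E
python3 - <<'E'
from h import *
off(['s6','d6','w6'],332.3-111+53)
E
```

```text
s6 band px 242.33 229.3 n 24 well [ 551.81 -193.44] r 26.3 ncirc 199 band ray [ 556.2 -194.4] n [-0.405 -0.914] lat -0.95
d6 band px 352.0 153.8 n 6 well [ 545.23 -179.8 ] r 23.1 ncirc 58 band ray [ 542.7 -178.1] n [0.871 0.492] lat -1.33
w6 band px 330.28 255.9 n 179 well [ 478.86 -324.72] r 174.5 ncirc 1373 band ray [ 545.9 -180.9] n [ 0.995 -0.095] lat 53.07
band-well xy [ 37.87 -28.99] res [ 12.1   20.05 -12.61]
```

```bash
python3 - <<'E'
s=open('h.py').read()
s=s.replace("        vr,ur=np.nonzero(red); vy","        yl=cv2.connectedComponentsWithStats(yel.astype(np.uint8)); yel=yl[1]==1+np.argmax(yl[2][1:,4])\n        vr,ur=np.nonzero(red); vy")
open('h.py','w').write(s)
E
python3 - <<'E'
from h import *
off(['s6','d6','w6'],332.3-111+53)
well('w6')
E
```

```text
s6 band px 242.33 229.3 n 24 well [ 551.81 -193.44] r 26.3 ncirc 199 band ray [ 556.2 -194.4] n [-0.405 -0.914] lat -0.95
d6 band px 352.0 153.8 n 6 well [ 545.23 -179.8 ] r 23.1 ncirc 58 band ray [ 542.7 -178.1] n [0.871 0.492] lat -1.33
w6 band px 330.28 255.9 n 179 well [ 545.22 -189.14] r 23.6 ncirc 1371 band ray [ 545.9 -180.9] n [ 0.995 -0.095] lat -0.08
band-well xy [-0.69  0.65] res [ 0.64  1.05 -0.66]
w6 outer [ 545.4  -186.77   45.6    46.27] px (330.1006774902344, 216.24002075195312)
w6 hole [ 545.35 -187.36   20.44   24.74] px (330.1143798828125, 217.26332092285156)
depth z [148.90681502 149.9279419 ] [ 545.4 -186.7  147.8]
```

Emit:
play_rows([
  [255,[0,0,1],[0,0,0]],
  [255,[0,0,2.5],[0,0,0]],
  [255,[0,0,4],[0,0,0]],
  [255,[0,0,5.3],[0,0,0]],
  [255,[0,0,6.1],[0,0,0]],
  [255,[0,0,6.1],[0,0,0]],
  [255,[0,0,6.1],[0,0,0]],
  [255,[0,0,6.1],[0,0,0]],
  [255,[0,0,6.1],[0,0,0]],
])

```text
clock: 8.33
eef_pos: [546.7, -188.0, 272.2]
tcp_rot: [3.14, 0.0, 1.469]
contact_force: [-0.2, 0.4, -5.0]
opening: 0.278
```

```bash
python3 - <<'E'
from h import *
for n,t in (('scene','s7'),('side','d7'),('wrist','w7')):
    shot(n,t); s=readout.sense(); print({k:s[k].round(3) for k in ('eef_pos','tcp_rot','contact_force')})
off(['s7','d7','w7'],s['eef_pos'][2]-111+53)
well('w7')
i=np.hstack([cv2.resize(cv2.imread('pics/s7.png')[190:320,190:310],None,fx=4,fy=4,interpolation=2)[:520,:400],cv2.resize(cv2.imread('pics/d7.png')[130:230,310:390],(400,520))]); cv2.imwrite('pics/c7.png',i)
E
```

```text
{'eef_pos': array([ 546.66 , -187.975,  272.198]), 'tcp_rot': array([3.14 , 0.   , 1.469]), 'contact_force': array([ 0.513,  0.01 , -4.948])}
{'eef_pos': array([ 546.554, -187.971,  272.078]), 'tcp_rot': array([3.14 , 0.   , 1.469]), 'contact_force': array([ 4.000e-03,  9.620e-01, -4.713e+00])}
{'eef_pos': array([ 546.476, -187.955,  271.943]), 'tcp_rot': array([3.141, 0.   , 1.469]), 'contact_force': array([ 0.313, -0.351, -4.336])}
s7 band px 244.25 254.5 n 22 well [ 550.87 -195.76] r 25.9 ncirc 116 band ray [ 556.6 -195.7] n [-0.404 -0.915] lat -2.31
d7 few 4 53
w7 band px 330.28 255.8 n 178 well [ 545.05 -188.76] r 23.6 ncirc 1624 band ray [ 546.3 -181.7] n [ 0.996 -0.093] lat 0.59
band-well xy [0.79 2.18] res [-0.  0.]
w7 outer [ 545.48 -186.34   42.84   46.64] px (329.55267333984375, 232.6568603515625)
depth z [148.91254596 149.80592838] [ 545.8 -182.4  148. ]
```

View pics/c7.png

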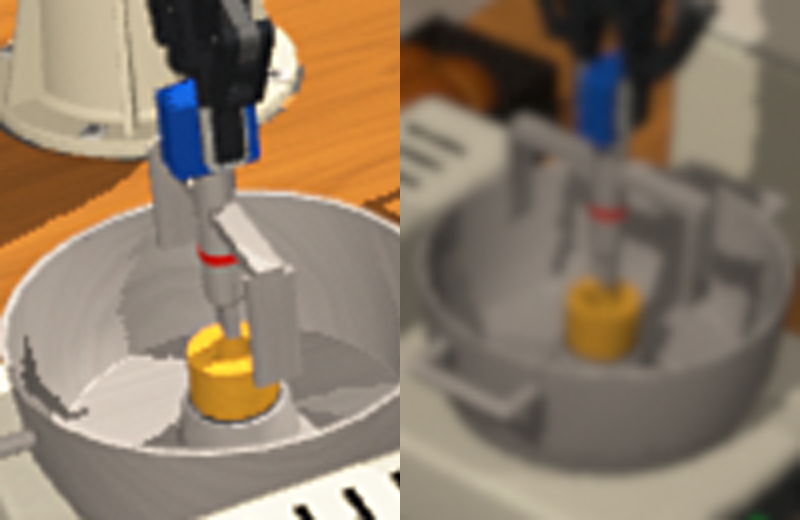

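View pics/w7.png

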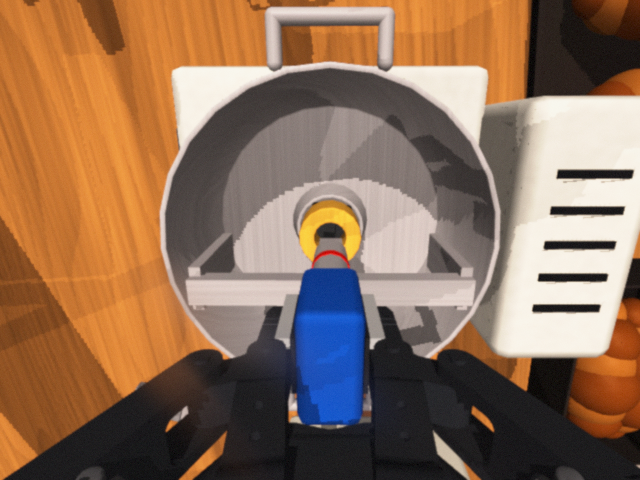

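Emit:
play_rows([
  [255,[0,-0.06,0.4],[0,0,0]],
  [255,[0,-0.06,0.8],[0,0,0]],
  [255,[0,-0.06,1.2],[0,0,0]],
  [255,[0,-0.06,1.6],[0,0,0]],
  [255,[0,-0.06,1.6],[0,0,0]],
  [255,[0,-0.06,1.6],[0,0,0]],
])

```text
clock: 8.98
eef_pos: [545.4, -187.7, 254.8]
tcp_rot: [-3.141, -0.0, 1.469]
contact_force: [0.1, 0.1, -4.4]
opening: 0.279
```

```bash
python3 - <<'E'
from h import *
for n,t in (('scene','s8'),('side','d8')):
    shot(n,t); s=readout.sense(); print({k:s[k].round(3) for k in ('eef_pos','tcp_rot','contact_force','wrist_torque')})
i=np.hstack([cv2.resize(cv2.imread('pics/s8.png')[190:320,190:310],None,fx=4,fy=4,interpolation=2)[:520,:400],cv2.resize(cv2.imread('pics/d8.png')[130:230,310:390],(400,520))]); cv2.imwrite('pics/c8.png',i)
E
```

```text
{'eef_pos': array([ 545.555, -187.769,  255.133]), 'tcp_rot': array([-3.141, -0.   ,  1.469]), 'contact_force': array([-1.000e-03,  7.660e-01, -4.162e+00]), 'wrist_torque': array([ 0.025, -0.018,  0.006])}
{'eef_pos': array([ 545.674, -187.803,  255.324]), 'tcp_rot': array([ 3.142, -0.   ,  1.469]), 'contact_force': array([-0.065,  0.451, -4.026]), 'wrist_torque': array([0.014, 0.046, 0.032])}
```

View pics/c8.png

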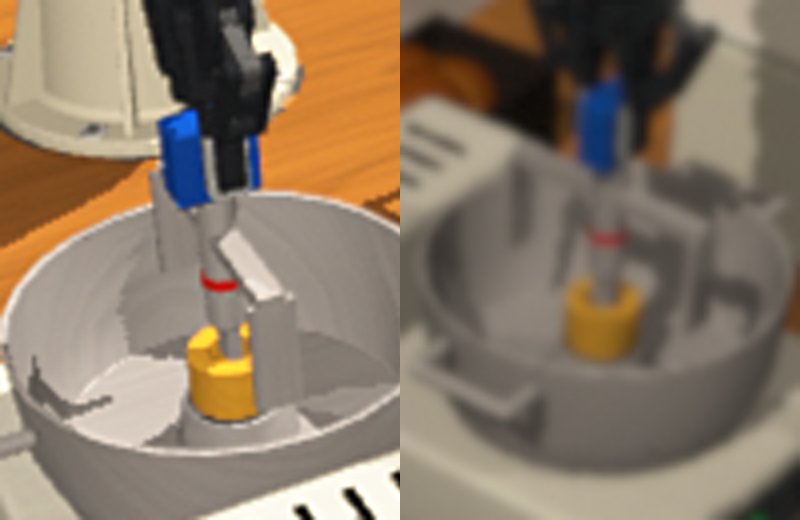

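There's no contact with the foot about 6 mm below the rim, so it's in the bore. I'll keep lowering gently.

Emit:
play_rows([
  [255,[0,0,0.3],[0,0,0]],
  [255,[0,0,0.6],[0,0,0]],
  [255,[0,0,0.9],[0,0,0]],
  [255,[0,0,1.2],[0,0,0]],
  [255,[0,0,1.2],[0,0,0]],
  [255,[0,0,1.2],[0,0,0]],
])

```text
clock: 9.58
eef_pos: [545.4, -187.7, 243.0]
tcp_rot: [-3.141, -0.0, 1.469]
contact_force: [0.1, 0.8, -5.0]
opening: 0.275
```

Emit:
play_rows([
  [255,[0,0,0.2],[0,0,0]],
  [255,[0,0,0.4],[0,0,0]],
  [255,[0,0,0.6],[0,0,0]],
  [255,[0,0,0.8],[0,0,0]],
  [255,[0,0,0.8],[0,0,0]],
])

```text
clock: 10.0
eef_pos: [545.3, -187.7, 234.8]
tcp_rot: [-3.141, -0.0, 1.469]
contact_force: [0.2, -0.6, -4.9]
opening: 0.275
```

```bash
python3 - <<'E'
from h import *
s=readout.sense(); print({k:s[k].round(3) for k in ('eef_pos','tcp_rot','contact_force','wrist_torque')})
E
```

```text
{'eef_pos': array([ 545.33 , -187.683,  234.76 ]), 'tcp_rot': array([-3.141, -0.   ,  1.469]), 'contact_force': array([ 0.164, -0.63 , -4.868]), 'wrist_torque': array([ 0.033, -0.021,  0.019])}
```

Emit:
play_rows([
  [255,[0,0,0.1],[0,0,0]],
  [255,[0,0,0.2],[0,0,0]],
  [255,[0,0,0.3],[0,0,0]],
  [255,[0,0,0.4],[0,0,0]],
  [255,[0,0,0.4],[0,0,0]],
])

```text
clock: 10.42
eef_pos: [545.5, -187.7, 231.1]
tcp_rot: [-3.141, -0.0, 1.469]
contact_force: [-0.5, -0.0, -4.1]
opening: 0.276
```

Emit:
play_rows([
  [255,[0,0,0.05],[0,0,0]],
  [255,[0,0,0.1],[0,0,0]],
  [255,[0,0,0.1],[0,0,0]],
])

```text
clock: 10.67
eef_pos: [545.6, -187.8, 230.2]
tcp_rot: [-3.142, -0.0, 1.469]
contact_force: [0.3, 0.1, -4.4]
opening: 0.275
```

Emit:
play_rows([
  [255,[0,0,0.05],[0,0,0]],
  [255,[0,0,0.1],[0,0,0]],
  [255,[0,0,0.1],[0,0,0]],
])

```text
clock: 10.92
eef_pos: [545.6, -187.8, 229.2]
tcp_rot: [-3.142, -0.0, 1.469]
contact_force: [0.8, 0.5, -4.8]
opening: 0.274
```

Emit:
play_rows([
  [255,[0,0,0.05],[0,0,0]],
  [255,[0,0,0.1],[0,0,0]],
  [255,[0,0,0.1],[0,0,0]],
])

```text
clock: 11.17
eef_pos: [545.7, -187.8, 228.9]
tcp_rot: [3.141, 0.0, 1.469]
contact_force: [-2.1, 1.0, 2.5]
opening: 0.275
```

I have contact at the drive face with about 7 N of lean, at the height expected. Now I'll turn slowly under light pressure.

Emit:
play_rows([
  [255,[0,0,0.02],[0,0,0.05]],
  [255,[0,0,0.02],[0,0,0.1]],
  [255,[0,0,0.02],[0,0,0.15]],
  [255,[0,0,0.02],[0,0,0.2]],
  [255,[0,0,0.02],[0,0,0.25]],
  [255,[0,0,0.02],[0,0,0.3]],
])

```text
clock: 11.67
eef_pos: [546.4, -188.1, 228.9]
tcp_rot: [3.139, -0.0, 1.166]
contact_force: [-0.8, -0.6, 1.3]
opening: 0.279
```

```bash
python3 - <<'E'
from h import *
s=readout.sense(); print({k:s[k].round(3) for k in ('qpos','eef_pos','tcp_rot','contact_force','wrist_torque')})
E
```

```text
{'qpos': array([-0.334,  0.281,  1.741, -0.   ,  1.117,  0.07 ]), 'eef_pos': array([ 546.41 , -188.075,  228.932]), 'tcp_rot': array([ 3.139, -0.   ,  1.166]), 'contact_force': array([-0.818, -0.65 ,  1.335]), 'wrist_torque': array([-0.011, -0.005,  0.021])}
```

Emit:
play_rows([
  [255,[0,0,0.03],[0,0,0.05]],
  [255,[0,0,0.03],[0,0,0.1]],
  [255,[0,0,0.03],[0,0,0.15]],
  [255,[0,0,0.03],[0,0,0.2]],
  [255,[0,0,0.03],[0,0,0.25]],
  [255,[0,0,0.03],[0,0,0.3]],
])

```text
clock: 12.17
eef_pos: [546.7, -188.3, 228.9]
tcp_rot: [3.139, -0.001, 0.866]
contact_force: [1.0, -0.4, 3.0]
opening: 0.271
```

```bash
python3 - <<'E'
from h import *
s=readout.sense(); print({k:s[k].round(3) for k in ('qpos','eef_pos','tcp_rot','contact_force','wrist_torque')})
E
```

```text
{'qpos': array([-0.334,  0.282,  1.74 , -0.   ,  1.116,  0.37 ]), 'eef_pos': array([ 546.719, -188.273,  228.867]), 'tcp_rot': array([ 3.139e+00, -1.000e-03,  8.660e-01]), 'contact_force': array([ 1.006, -0.37 ,  2.988]), 'wrist_torque': array([-0.156, -0.125, -0.031])}
```

Emit:
play_rows([
  [255,[0,0,0.02],[0,0,0.05]],
  [255,[0,0,0.02],[0,0,0.1]],
  [255,[0,0,0.02],[0,0,0.15]],
  [255,[0,0,0.02],[0,0,0.2]],
  [255,[0,0,0.02],[0,0,0.25]],
  [255,[0,0,0.02],[0,0,0.3]],
])

```text
clock: 12.67
eef_pos: [547.0, -188.5, 228.8]
tcp_rot: [3.138, -0.002, 0.566]
contact_force: [1.0, -2.1, 1.3]
opening: 0.275
```

```bash
python3 - <<'E'
from h import *
s=readout.sense(); print({k:s[k].round(3) for k in ('qpos','eef_pos','tcp_rot','contact_force','wrist_torque')})
E
```

```text
{'qpos': array([-3.340e-01,  2.820e-01,  1.740e+00, -1.000e-03,  1.115e+00,
        6.700e-01]), 'eef_pos': array([ 547.039, -188.526,  228.778]), 'tcp_rot': array([ 3.138e+00, -2.000e-03,  5.660e-01]), 'contact_force': array([ 0.96 , -2.127,  1.276]), 'wrist_torque': array([-0.457, -0.355,  0.03 ])}
```

Emit:
play_rows([
  [255,[0,0,0.03],[0,0,0.05]],
  [255,[0,0,0.03],[0,0,0.1]],
  [255,[0,0,0.03],[0,0,0.15]],
  [255,[0,0,0.03],[0,0,0.2]],
  [255,[0,0,0.03],[0,0,0.25]],
  [255,[0,0,0.03],[0,0,0.3]],
])

```text
clock: 13.17
eef_pos: [547.3, -188.9, 228.5]
tcp_rot: [3.138, -0.003, 0.267]
contact_force: [1.8, -2.8, 1.8]
opening: 0.274
```

```bash
python3 - <<'E'
from h import *
s=readout.sense(); print({k:s[k].round(3) for k in ('qpos','eef_pos','tcp_rot','contact_force','wrist_torque')})
shot('wrist','w9');shot('scene','s9');shot('side','d9')
i=np.hstack([cv2.resize(cv2.imread('pics/s9.png')[190:320,190:310],None,fx=4,fy=4,interpolation=2)[:520,:400],cv2.resize(cv2.imread('pics/d9.png')[130:230,310:390],(400,520))]); cv2.imwrite('pics/c9.png',i)
E
```

```text
{'qpos': array([-3.340e-01,  2.820e-01,  1.740e+00, -1.000e-03,  1.114e+00,
        9.700e-01]), 'eef_pos': array([ 547.251, -188.909,  228.52 ]), 'tcp_rot': array([ 3.138e+00, -3.000e-03,  2.670e-01]), 'contact_force': array([ 1.781, -2.811,  1.755]), 'wrist_torque': array([-0.868, -0.476,  0.102])}
```

View pics/w9.png

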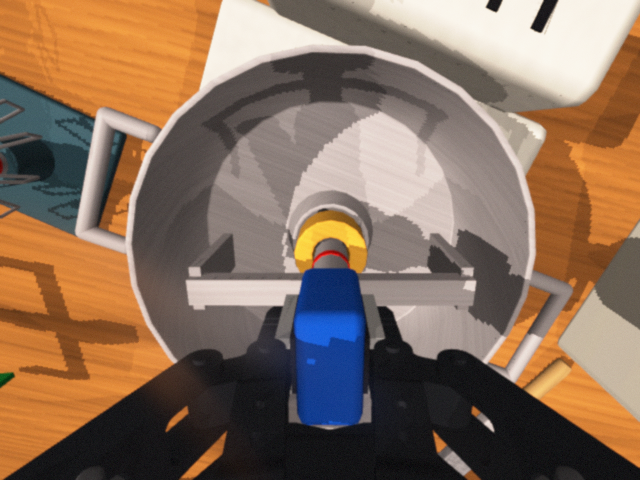

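View pics/c9.png

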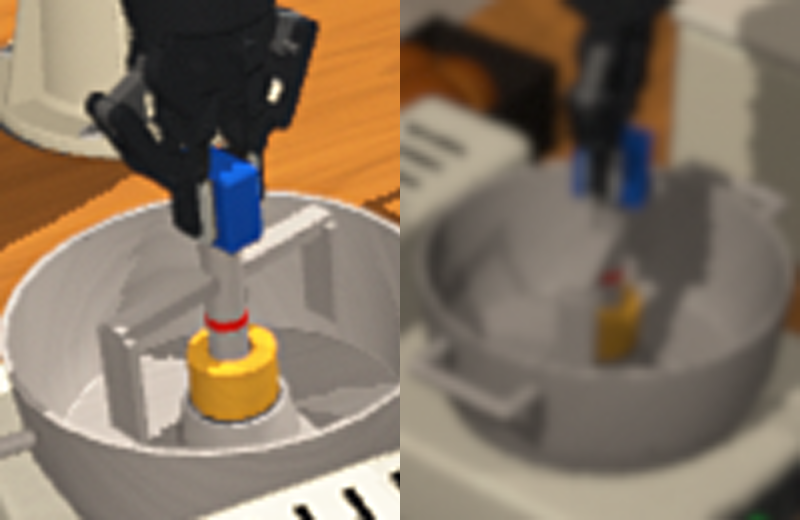

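The paddle turns with the gripper and the band is still about 18 mm above the rim. The growing side load means the paddle's axis sits about 2 mm off the TCP along tool −x, which matches the grasp measurement. From here I'll turn about the paddle's own axis.

Emit:
play_rows([
  [255,[0.03,0.05,0.01],[0,0,0.0]],
  [255,[0.03,0.1,0.02],[0,0,0.05]],
  [255,[0.03,0.11,0.02],[0,0,0.1]],
  [255,[0.03,0.12,0.02],[0,0,0.15]],
  [255,[0.03,0.135,0.02],[0,0,0.2]],
  [255,[0.02,0.145,0.02],[0,0,0.25]],
  [255,[0.02,0.155,0.02],[0,0,0.3]],
])

```text
clock: 13.9
eef_pos: [547.3, -189.4, 227.3]
tcp_rot: [3.141, -0.003, -0.032]
contact_force: [4.6, -3.1, -1.6]
opening: 0.273
```

```bash
python3 - <<'E'
from h import *
s=readout.sense(); print({k:s[k].round(3) for k in ('qpos','eef_pos','tcp_rot','contact_force','wrist_torque')})
E
```

```text
{'qpos': array([-3.360e-01,  2.850e-01,  1.740e+00,  1.000e-03,  1.115e+00,
        1.267e+00]), 'eef_pos': array([ 547.271, -189.382,  227.322]), 'tcp_rot': array([ 3.141e+00, -3.000e-03, -3.200e-02]), 'contact_force': array([ 4.599, -3.065, -1.588]), 'wrist_torque': array([-0.704, -1.241,  0.009])}
```

The height dropped by 1.2 mm and the vertical force fell, so the foot may be entering the slot. I'll relieve the side load and press lightly.

Emit:
play_rows([
  [255,[0.06,0.04,0],[0,0,0]],
  [255,[0.06,0.04,0.05],[0,0,0]],
  [255,[0.06,0.04,0.1],[0,0,0]],
  [255,[0.06,0.04,0.1],[0,0,0]],
])

```text
clock: 14.23
eef_pos: [546.8, -189.4, 225.6]
tcp_rot: [-3.141, -0.0, -0.03]
contact_force: [5.1, -2.0, -4.6]
opening: 0.274
```

```bash
python3 - <<'E'
from h import *
s=readout.sense(); print({k:s[k].round(3) for k in ('qpos','eef_pos','tcp_rot','contact_force','wrist_torque')})
E
```

```text
{'qpos': array([-0.336,  0.287,  1.74 ,  0.   ,  1.114,  1.264]), 'eef_pos': array([ 546.843, -189.444,  225.643]), 'tcp_rot': array([-3.141, -0.   , -0.03 ]), 'contact_force': array([ 5.075, -1.997, -4.619]), 'wrist_torque': array([-0.408, -1.526, -0.042])}
```

The vertical load is gone and the height is down about 3.3 mm, so the foot is in the slot. I'll ease the side load before going deeper.

Emit:
play_rows([
  [255,[0.06,0,0],[0,0,0]],
  [255,[0.06,0,0],[0,0,0]],
  [255,[0.06,0,0],[0,0,0]],
])

```text
clock: 14.48
eef_pos: [547.2, -189.5, 225.7]
tcp_rot: [-3.141, 0.001, -0.031]
contact_force: [4.5, -1.0, -5.1]
opening: 0.273
```

```bash
python3 - <<'E'
from h import *
s=readout.sense(); print({k:s[k].round(3) for k in ('qpos','eef_pos','tcp_rot','contact_force','wrist_torque')})
E
```

```text
{'qpos': array([-0.336,  0.288,  1.739,  0.   ,  1.115,  1.266]), 'eef_pos': array([ 547.152, -189.477,  225.66 ]), 'tcp_rot': array([-3.141e+00,  1.000e-03, -3.100e-02]), 'contact_force': array([ 4.475, -1.032, -5.098]), 'wrist_torque': array([-0.297, -1.244, -0.022])}
```

Emit:
play_rows([
  [255,[0.06,0.03,0],[0,0,0]],
  [255,[0.12,0.03,0],[0,0,0.0]],
  [255,[0.12,0.03,0.1],[0,0,0.0]],
  [255,[0.12,0.03,0.2],[0,0,0.0]],
  [255,[0.12,0.03,0.2],[0,0,0.0]],
])

```text
clock: 14.9
eef_pos: [548.0, -189.8, 223.7]
tcp_rot: [-3.141, 0.001, -0.031]
contact_force: [1.9, -1.0, -5.0]
opening: 0.271
```

```bash
python3 - <<'E'
from h import *
s=readout.sense(); print({k:s[k].round(3) for k in ('qpos','eef_pos','tcp_rot','contact_force','wrist_torque')})
E
```

```text
{'qpos': array([-0.336,  0.292,  1.739, -0.   ,  1.113,  1.266]), 'eef_pos': array([ 548.005, -189.841,  223.708]), 'tcp_rot': array([-3.141e+00,  1.000e-03, -3.100e-02]), 'contact_force': array([ 1.933, -0.964, -5.032]), 'wrist_torque': array([-0.028, -0.384,  0.005])}
```

Nearly free now. Lowering on.

Emit:
play_rows([
  [255,[0.04,0,0.15],[0,0,0]],
  [255,[0.04,0,0.3],[0,0,0]],
  [255,[0.04,0,0.45],[0,0,0.0]],
  [255,[0.04,0,0.6],[0,0,0.0]],
  [255,[0.04,0,0.6],[0,0,0.0]],
])

```text
clock: 15.32
eef_pos: [548.5, -189.9, 217.7]
tcp_rot: [-3.141, 0.001, -0.031]
contact_force: [-1.4, 1.1, -2.7]
opening: 0.27
```

```bash
python3 - <<'E'
from h import *
s=readout.sense(); print({k:s[k].round(3) for k in ('eef_pos','tcp_rot','contact_force','wrist_torque')})
E
```

```text
{'eef_pos': array([ 548.484, -189.931,  217.698]), 'tcp_rot': array([-3.141e+00,  1.000e-03, -3.100e-02]), 'contact_force': array([-1.376,  1.06 , -2.688]), 'wrist_torque': array([-0.001,  0.319, -0.062])}
```

Emit:
play_rows([
  [255,[-0.02,0,0.1],[0,0,0]],
  [255,[-0.02,0,0.2],[0,0,0]],
  [255,[-0.02,0,0.3],[0,0,0.0]],
  [255,[-0.02,0,0.4],[0,0,0.0]],
  [255,[-0.02,0,0.4],[0,0,0.0]],
])

```text
clock: 15.73
eef_pos: [548.6, -190.0, 214.0]
tcp_rot: [-3.142, 0.0, -0.031]
contact_force: [-1.9, 0.9, 0.2]
opening: 0.281
```

```bash
python3 - <<'E'
from h import *
s=readout.sense(); print({k:s[k].round(3) for k in ('eef_pos','tcp_rot','contact_force','wrist_torque')})
E
```

```text
{'eef_pos': array([ 548.605, -189.978,  213.958]), 'tcp_rot': array([-3.142,  0.   , -0.031]), 'contact_force': array([-1.932,  0.856,  0.173]), 'wrist_torque': array([ 0.127,  0.674, -0.073])}
```

Emit:
play_rows([
  [255,[-0.05,-0.02,0],[0,0,0.03]],
  [255,[-0.05,-0.02,0.1],[0,0,0.03]],
  [255,[-0.05,-0.02,0.15],[0,0,0.03]],
  [255,[-0.05,-0.02,0.2],[0,0,0.03]],
  [255,[-0.05,-0.02,0.2],[0,0,0.03]],
])

```text
clock: 16.15
eef_pos: [548.3, -189.7, 211.7]
tcp_rot: [-3.141, 0.0, -0.061]
contact_force: [0.4, 0.3, -4.8]
opening: 0.275
```

```bash
python3 - <<'E'
from h import *
s=readout.sense(); print({k:s[k].round(3) for k in ('eef_pos','tcp_rot','contact_force','wrist_torque')})
E
```

```text
{'eef_pos': array([ 548.287, -189.745,  211.703]), 'tcp_rot': array([-3.141,  0.   , -0.061]), 'contact_force': array([ 0.409,  0.348, -4.772]), 'wrist_torque': array([0.   , 0.002, 0.032])}
```

Completely free of side load. Last bit down in small steps.

Emit:
play_rows([
  [255,[0,0,0.04],[0,0,0]],
  [255,[0,0,0.08],[0,0,0]],
  [255,[0,0,0.08],[0,0,0]],
])

```text
clock: 16.4
eef_pos: [548.3, -189.8, 211.2]
tcp_rot: [-3.142, 0.0, -0.061]
contact_force: [0.8, -0.3, -5.3]
opening: 0.274
```

Emit:
play_rows([
  [255,[0,0,0.03],[0,0,0]],
  [255,[0,0,0.06],[0,0,0]],
  [255,[0,0,0.06],[0,0,0]],
])

```text
clock: 16.65
eef_pos: [548.4, -189.8, 211.1]
tcp_rot: [3.142, -0.0, -0.061]
contact_force: [-1.5, 0.5, 0.2]
opening: 0.278
```

The foot bottoms at TCP z = 211, exactly 18 mm below the face contact. Quick look before release.

```bash
python3 - <<'E'
from h import *
shot('scene','s10');shot('side','d10');shot('wrist','w10')
i=np.hstack([cv2.resize(cv2.imread('pics/s10.png')[190:320,190:310],None,fx=4,fy=4,interpolation=2)[:520,:400],cv2.resize(cv2.imread('pics/w10.png')[180:310,280:380],(400,520))]); cv2.imwrite('pics/c10.png',i)
E
```

```text
(no output)
```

View pics/c10.png

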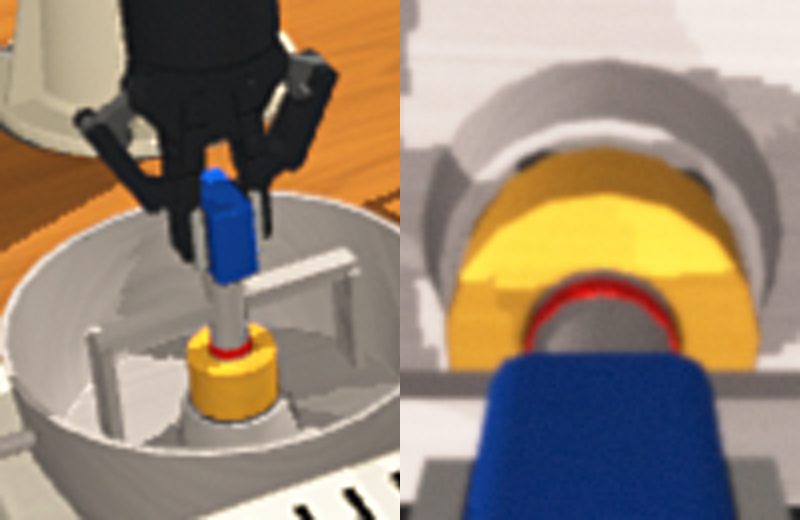

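The red band sits right at the rim of the well, seated all round in both views. Releasing and rising.

Emit:
play_rows([
  [150,[0,0,0],[0,0,0]],
  [120,[0,0,0],[0,0,0]],
  [80,[0,0,0],[0,0,0]],
  [40,[0,0,0],[0,0,0]],
  [0,[0,0,0],[0,0,0]],
  [0,[0,0,0],[0,0,0]],
  [0,[0,0,0],[0,0,0]],
  [0,[0,0,0],[0,0,0]],
  [0,[0,0,0],[0,0,0]],
  [0,[0,0,0],[0,0,0]],
])

```text
clock: 17.63
eef_pos: [548.3, -189.8, 210.7]
tcp_rot: [-3.142, 0.0, -0.061]
contact_force: [-0.4, 0.2, -0.3]
opening: 1.001
```

Emit:
play_rows([
  [0,[0,0,-1],[0,0,0]],
  [0,[0,0,-2.5],[0,0,0]],
  [0,[0,0,-4.5],[0,0,0]],
  [0,[0,0,-7],[0,0,0]],
  [0,[0,0,-10],[0,0,0]],
  [0,[0,0,-13],[0,0,0]],
  [0,[0,0,-15],[0,0,0]],
  [0,[0,0,-15],[0,0,0]],
  [0,[0,0,-15],[0,0,0]],
])

```text
clock: 18.38
eef_pos: [548.8, -189.9, 362.5]
tcp_rot: [3.141, -0.003, -0.061]
contact_force: [0.4, 0.4, -1.1]
opening: 1.001
```

```bash
python3 - <<'E'
from h import *
s=readout.sense(); print({k:s[k].round(3) for k in ('clock','eef_pos','contact_force','wrist_torque')},s['opening'])
shot('scene','s11');shot('side','d11');shot('wrist','w11')
i=np.hstack([cv2.resize(cv2.imread('pics/s11.png')[170:300,190:310],None,fx=4,fy=4,interpolation=2)[:520,:400],cv2.resize(cv2.imread('pics/w11.png')[100:420,200:440],(400,520))]); cv2.imwrite('pics/c11.png',i)
z=load('w11');hsv=cv2.cvtColor(z['p'],cv2.COLOR_RGB2HSV);m=cv2.inRange(hsv,(105,150,60),(130,255,255));P=cloud(z);q=P[m>0];q=q[q[:,2]>240]
print('grip top',np.nanmedian(q,0),len(q))
hsv=hsv; red=((hsv[...,0]<6)|(hsv[...,0]>172))&(hsv[...,1]>140)&(abs(P[...,0]-545)<20)&(abs(P[...,1]+188)<20)
print('band',np.nanmedian(P[red],0),np.nanmin(P[red][:,2]) if red.any() else 0)
E
```

```text
Traceback (most recent call last):
AttributeError: 'float' object has no attribute 'round'
```

```bash
python3 - <<'E'
from h import *
shot('scene','s11');shot('side','d11');shot('wrist','w11')
i=np.hstack([cv2.resize(cv2.imread('pics/s11.png')[190:320,190:310],None,fx=4,fy=4,interpolation=2)[:520,:400],cv2.resize(cv2.imread('pics/w11.png')[100:420,200:440],(400,520))]); cv2.imwrite('pics/c11.png',i)
z=load('w11');hsv=cv2.cvtColor(z['p'],cv2.COLOR_RGB2HSV);m=cv2.inRange(hsv,(105,150,60),(130,255,255));P=cloud(z);q=P[m>0];q=q[q[:,2]>240]
W=np.array([ray(z,u,v,250.)[:2] for v,u in np.argwhere((m>0)&(P[...,2]>245))]);e=cv2.minAreaRect((W*10).astype(np.float32))
print('grip top z',np.nanmedian(q[:,2]),np.array(e[0])/10,np.array(e[1])/10)
bar=(P[...,2]>170)&(P[...,2]<192)&(abs(P[...,0]-545)<80)&(abs(P[...,1]+188)<80)&(hsv[...,1]<60); b=P[bar]; print('bar z',np.median(b[:,2]),len(b), [np.median(b[k][:,2]).round(1) for k in (b[:,1]<-215,b[:,1]>-160)])
E
```

```text
grip top z 248.8034354607629 [ 546.09150391 -190.04616699] [21.97700348 44.77514648]
bar z 183.8789653670231 2360 [np.float64(183.9), np.float64(183.8)]
```

View pics/c11.png

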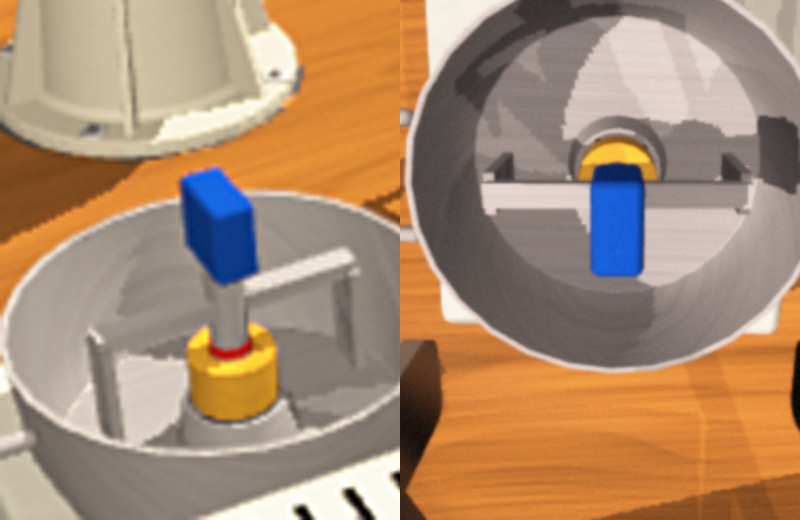

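View pics/s11.png

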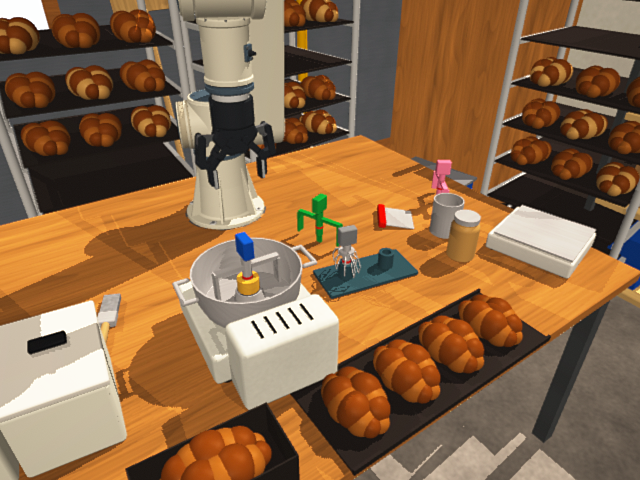

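The grip top reads 248.8. The same reading was 1.2 mm low at the stand, so the true height is about 250, the fully-home value. The paddle is upright and nothing else has moved, so I'm handing in.

```bash
python3 -c "
from h import *
print(r.sign_off())"
```

```text
the job is handed in; nothing more can be done
None
```

The paddle is standing fully home in the kettle's drive well, released and upright. I handed the job in at about 18.5 s of the 72 s allowed, and the hand-in gives no verdict.

I lifted it straight up out of its post and lowered it until the foot rested on the drive's face. I then turned it about 86° with a lean of roughly 5–8 N until the foot dropped into the slot. Side load reached about 5 N while turning, because I had gripped the paddle about 2 mm off its axis. I corrected that before lowering it the rest of the way.

**Last checks:**
- **Depth:** the foot bottomed 18 mm below the face contact. The grip top measured 248.8 mm, or about 250 mm after allowing for the 1–1.5 mm low reading seen at the stand; 250 mm is the fully-home height. The red band sits at the rim in the pictures.
- **Upright:** both ends of the crossbar are level to 0.1 mm. The grip's centre measures within about 2 mm of the well's axis, about as good as the camera calibration. I did not measure the band's own offset after release.
- **Surroundings:** the final picture shows the whip, look-alikes and loose items where they were. The arm is clear, about 110 mm above the grip.

**Disagreement:** the scene and side cameras placed the well 5–10 mm away from where the wrist camera did. I relied on the wrist camera, on band-to-well offsets measured within single pictures, and on the contact forces.

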